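Close the keeper bar over the full tray of laser diodes

TASK

The tray that is filled with diodes from end to end is ready to go: swing the keeper bar of its fixture shut across the tray, over the sprung ball and fully home against the stop in its catch, so that it stays there by itself. The other tray is only part filled, so leave its keeper bar standing open.

Things in the scene. Friction and masses are not known exactly. Their poses are not given: they have to be found in the camera images.
- full_keeper (a joint): Keeper bar of the full tray (54 diodes): flat aluminium, 12 x 178 mm from hinge to tip, top face 62 mm above the bench, turning level. 0 = shut, across the tray, tip at the stop. Grows (starts 0.65 to 1.4 rad) as it opens, clockwise from above, towards the robot; stays where left. A sprung ball in the catch resists (about 4 N) from 0.16 to 0.09 rad, then pushes it on to below 0.03.
- full_keeper_knob (a point): Centre of the top of the plain round aluminium knob upright on that bar: 16 mm in diameter, 34 mm tall (62 to 96 mm above the bench), 125 mm from the hinge axis along the bar. Pinch it from above or push it sideways. Bar, catch and fixture stay below 65 mm height, so fingertips at 70 mm pass over everything there.
- full_keeper_hinge (a point): Point on that bar's vertical hinge axis, 62 mm above the bench. The point's -y axis points along the bar to its tip. The fixture does not move: aluminium plate 130 x 200 mm with a black tray (110 x 135 mm, diode tops 47 mm above the bench), a dark round hinge post at one short side and the dark catch block, with stop and steel ball, at the other.
- half_keeper (a joint): Keeper bar of the other fixture, of the same make and with the same joint sense, whose tray is only one third filled (18 diodes at the hinge end, the rest empty holes). It starts open at 0.65 to 1.4 rad and is to stay open. The two fixtures stand side by side, left and right of the robot's middle, either way round.
Things that resemble listed ones, but are neither listed nor needed, are in the scene too. What is shaped like the part that bears full_keeper but green, purple or turquoise is not meant.

How it is judged:
By the outcome, as a careful person would: the job done as asked, in the order asked, and still so for the second after the job is handed in, with the robot touching nothing.
It also fails if it takes over 35 s, if anything falls off the work surface, if the arm or the gripper's body presses on something with over 40 N, if the wrist force passes 120 N, or if a joint passes its speed limit or range.

ROBOT

A 6-joint arm with a two-finger parallel gripper is mounted at the origin on the work surface. World frame = base frame: x ahead of the robot, y to its left, z up, the work surface at z = 0. Lengths are in m, angles in degrees, forces in N, time in s.
With the tool pointing down it reaches from about 0.375 to 0.9 m from the base axis. Payload 3.1 kg.
Tool frame: the origin (TCP) lies on the centre line of the jaws, within the pads' length; the fingertips stand 22 mm ahead of it and the grasp point (between the pads) lies 3 mm ahead of it; z points along the fingers, y is the line along which they close (so a half turn about z gives the same grasp; the last joint's range is limited). The gripper opens to 87 mm and grips with 3 to 60 N. Pads are 19 mm wide; open, the fingers measure 117 mm over their backs; the gripper's body (75 mm by 190 mm) begins 51 mm behind the grasp point.
Start: joints at [-81.045, 30.224, 82.088, -0, 67.689, -10.227], TCP at [0.205, -0.59, 0.245] pointing down, gripper open.
Joint ranges: [-176.69, 176.69], [-43.24, 126.21], [12.49, 139.97], [-82, 262], [0, 151.66], [-163.58, 163.58]. Speed limits (degrees/s): [159.86, 159.86, 180, 180, 180, 180].

INTERFACE

Orientations are given as a 3x3 rotation matrix whose columns are the frame's x, y, z axes.
In Python, from rig import * gives the robot as it stands.
- The arm moves only by the shell command python3 -m jog 'ROWS'. ROWS is text: rows parted by semicolons, each of 7 numbers parted by spaces: the shift along the tool's x, y, z in mm, then the turn, a rotation vector about the tool's x, y, z in rad, then the finger opening in mm, from 0 to 87. In form: tx ty tz ax ay az fingers; .... A call has 1 to 12 rows; each row shifts and turns the commanded pose from where the row before left it, along the tool's axes as they then stand; what a row does not reach is not made up. A row lasts 1/8 s, in which the tool goes at most 62.5 mm and 10.7 degrees, less where a joint would pass 70% of its speed; a pose out of reach is approached as far as the arm can. A call with a gripper value outside its range is refused whole. The fingers move at their own pace and stop on an object; the grip force is fixed at half the most. Time passes only in rows, so rows that do not move let the fingers close. It gives the time, the measured TCP pose, the force, the opening and the grip force at its end, in the units of the state.
- read_state(): the state, without advancing time (a new reading comes with each control period).
- capture(name): name is "scene" or "top"; returns a dict with "color" (384x512x3 uint8, red, green, blue), "camera_matrix" (3x3 intrinsics, pixels), "R" (3x3) and "t" (3): a world point X has camera coordinates R X + t. Camera axes: x right, y down, z forward; pixel columns grow to the right and rows downward; lengths in m; the calibration is good to about 2 mm. A picture is of the moment at which its call begins. There is no depth.
- hand_in(): hands the job in; it is judged then, once.
Trained networks look in the newest picture that a camera, given by its name, has taken for a name from the list of things; names that differ only in an ending like _2 or _b are one class to them, and where a whole thing is asked for, a point or a joint stands for the part that bears it (a point fixed in the world has none). Each returns a list of dicts, best first, with "conf" (0 to 1); they miss things now and then, are a little off and sometimes report something else, mostly with a low value. They report only what shows in the picture. A call takes as long as a camera call. They do not tell look-alikes from the thing itself.
- find_in(camera, target): "at" ([x, y, z] in m, in world coordinates, good to about 4 mm: the middle of the surface that is visible of it).
- trace(camera, target): "pixels" (384x512 bool, what is visible of it).
- place_of(camera, target): "at" ([x, y, z] in m, in world coordinates, good to about 4 mm: a listed point, or the origin of a listed thing).
The state is a dict: "time_s": time; "joint_positions": joint angles; "qvel": joint speeds; "tau": joint torques, N m; "position": TCP position; "tcp_rot": TCP orientation; "force": force on the tool from outside, world axes, zero at the start; "moment": the same for the moment, N m; "opening": opening from 0.0 (shut) to 1.0 (fully open); "grasp_force": force on a finger pad.
Only numpy, scipy, OpenCV 4.12 (cv2) and the standard library are available. Lean on these libraries where they do the work, as an engineer would, in place of code of your own. Each camera call takes 0.05 s, during which the arm holds its last target. There are 200 camera calls.

## Working session

There is one attempt and no reset: what is moved stays moved. The work goes in short steps, Python scripts to look and compute and a shell command to move; the robot and the scene stay as the last step left them, time stands still between calls to the robot, and variables do not carry over. Pictures are saved under pics/ and viewed, at most 10 in all, crops included, and the job is handed in when it is done.

```bash
mkdir -p pics; python3 - <<'E'
from rig import *
import cv2,numpy as np
s=read_state();print(s['time_s'],s['position'],np.round(s['tcp_rot'],3).tolist(),s['opening'])
for c in("scene","top"):
    d=capture(c);cv2.imwrite(f"pics/{c}1.png",d["color"][:,:,::-1])
    P=d["camera_matrix"]
    for n in("full_keeper_knob","full_keeper_hinge"):
        for r in place_of(c,n):
            p=P@(d["R"]@np.array(r["at"])+d["t"]);print(c,n,np.round(r["at"],4),round(r["conf"],2),np.round(p[:2]/p[2]))
E
```

```text
0.0 [ 0.20526503 -0.58961071  0.24359688] [[0.944, 0.329, -0.0], [0.329, -0.944, 0.002], [0.0, -0.002, -1.0]] 1.0015230570656075
scene full_keeper_knob [ 0.5641 -0.2388  0.099 ] 0.58 [212. 194.]
scene full_keeper_knob [ 0.3965 -0.3578  0.0955] 0.51 [203. 149.]
scene full_keeper_knob [0.3068 0.1637 0.0951] 0.49 [355. 173.]
scene full_keeper_knob [ 0.4774 -0.6143  0.1001] 0.46 [128. 144.]
scene full_keeper_hinge [ 0.6406 -0.1247  0.0606] 0.77 [235. 231.]
scene full_keeper_hinge [0.2514 0.2807 0.062 ] 0.63 [391. 177.]
scene full_keeper_hinge [ 0.3674 -0.2332  0.0626] 0.59 [239. 159.]
top full_keeper_knob [ 0.5721 -0.2339  0.0925] 0.73 [292. 157.]
top full_keeper_knob [ 0.3936 -0.3577  0.0982] 0.64 [329. 208.]
top full_keeper_knob [0.3054 0.1685 0.0993] 0.57 [174. 235.]
top full_keeper_knob [ 0.483  -0.6127  0.0951] 0.48 [403. 181.]
top full_keeper_hinge [ 0.3681 -0.2347  0.0639] 0.78 [292. 216.]
top full_keeper_hinge [ 0.6392 -0.1305  0.0631] 0.72 [262. 140.]
top full_keeper_hinge [ 0.4769 -0.491   0.0668] 0.55 [365. 185.]
top full_keeper_hinge [0.2503 0.2813 0.0619] 0.53 [143. 252.]
```

View pics/scene1.png

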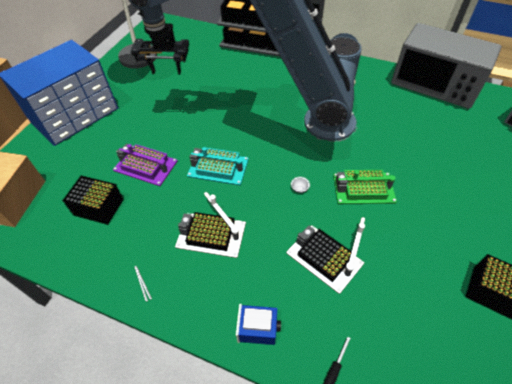

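View pics/top1.png

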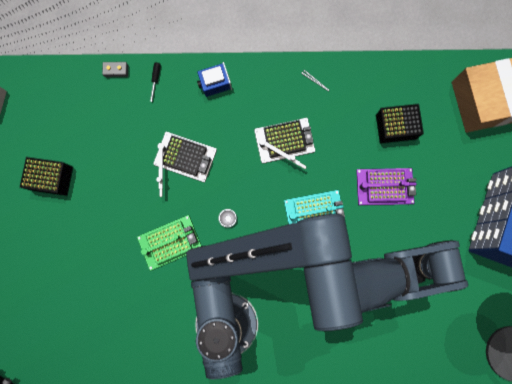

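The scene shows two aluminium fixtures. The one on the right of the robot, scene (210,230) / top (285,140), looks full. The one on the left, scene (325,255) / top (185,155), has empty holes. Look-alikes, by scene pixel:
- green (365,185)
- turquoise (218,165)
- purple (145,163)
- loose black trays (93,200) and (490,285)

I choose the aluminium fixture at top (285,140) and will check it in a close crop while triangulating.

```bash
cat > h.py <<'E'
from rig import *
import cv2,numpy as np
def look(near):
    """triangulate knob & hinge near given positions from both cameras"""
    D={c:capture(c) for c in("scene","top")};out={}
    for n,x0 in near.items():
        uv={};ats={}
        for c,d in D.items():
            L=[r for r in place_of(c,n) if np.linalg.norm(np.array(r["at"])[:2]-x0)<.05]
            if not L: continue
            a=np.array(L[0]["at"]);p=d["camera_matrix"]@(d["R"]@a+d["t"]);uv[c]=p[:2]/p[2];ats[c]=a
        if len(uv)==2:
            M=[d["camera_matrix"]@np.c_[d["R"],d["t"]] for d in D.values()]
            X=cv2.triangulatePoints(M[0],M[1],uv["scene"],uv["top"]).ravel();out[n]=(X[:3]/X[3],ats)
        else: out[n]=(None,ats)
    return D,out
E
python3 - <<'E'
from h import *
for k in range(3):
    D,o=look({"full_keeper_knob":[.57,-.236],"full_keeper_hinge":[.64,-.128]})
    for n,v in o.items(): print(n,v[0],{c:np.round(a,4).tolist() for c,a in v[1].items()})
a=D["scene"]["color"][180:270,160:260];b=D["top"]["color"][105:185,240:330]
im=np.hstack([cv2.resize(a,(400,360),interpolation=3),cv2.resize(b,(400,360),interpolation=3)])
cv2.imwrite("pics/crop1.png",im[:,:,::-1])
for c in D:
  d=D[c]
  for r in trace(c,"full_keeper")[:6]:
    v,u=np.nonzero(r["pixels"]);print(c,round(r["conf"],2),u.min(),u.max(),v.min(),v.max())
E
```

```text
full_keeper_knob [ 0.56680336 -0.23542036  0.10167162] {'scene': [0.5663, -0.2374, 0.1001], 'top': [0.5673, -0.2349, 0.0974]}
full_keeper_hinge [ 0.63990383 -0.12835929  0.05448651] {'scene': [0.6407, -0.123, 0.0588], 'top': [0.6384, -0.1308, 0.065]}
full_keeper_knob [ 0.56828511 -0.23522548  0.09759687] {'scene': [0.5696, -0.2357, 0.0991], 'top': [0.5688, -0.2348, 0.0935]}
full_keeper_hinge [ 0.64093239 -0.12852283  0.06138792] {'scene': [0.6389, -0.1256, 0.0598], 'top': [0.6411, -0.1305, 0.0642]}
full_keeper_knob [ 0.56890293 -0.23067266  0.10884144] {'scene': [0.5637, -0.2369, 0.0992], 'top': [0.5705, -0.23, 0.0981]}
full_keeper_hinge [ 0.64137951 -0.12831219  0.06186192] {'scene': [0.6406, -0.128, 0.0608], 'top': [0.6411, -0.1287, 0.0637]}
scene 0.81 206 237 194 233
scene 0.67 125 163 145 164
scene 0.64 339 394 170 181
scene 0.46 193 241 147 163
top 0.67 290 342 206 218
top 0.64 362 415 180 186
top 0.49 261 301 140 164
top 0.46 142 191 231 253
```

View pics/crop1.png

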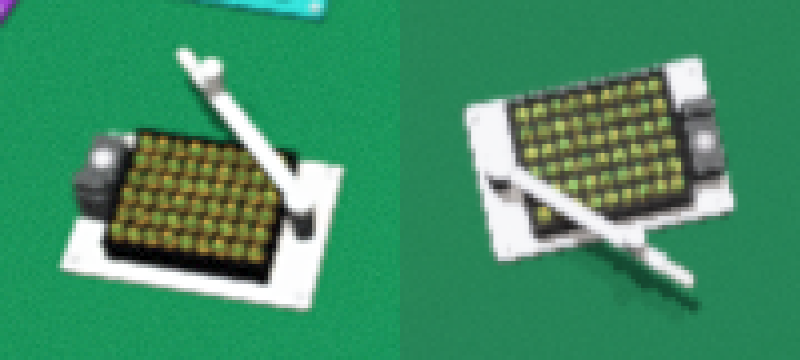

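The crop confirms it. The left half (scene) and right half (top) show an aluminium plate whose tray has diodes in every hole. The hinge is at crop (497,180), the knob at about (640,240), and the catch with its steel ball at (705,140). Next I work out the shut direction and the moves.

```bash
python3 - <<'E'
from h import *
d=capture("top");Ki=np.linalg.inv(d["camera_matrix"]);R,t=d["R"],np.array(d["t"])
def bp(c,z):
    u=[240+(c[0]-400)*90/400,105+c[1]*80/360,1];r=R.T@Ki@u;o=-R.T@t;return o+r*(z-o[2])/r[2]
def ang(a,b,z):
    v=bp(b,z)-bp(a,z);return np.degrees(np.arctan2(v[1],v[0])),np.linalg.norm(v)
for a,b,z in(((465,105),(702,57),.008),((497,262),(735,211),.008),((510,100),(662,68),.045),((540,238),(690,203),.045)): print(ang(a,b,z))
print("ball",bp((705,140),.06))
dg=capture("scene");g=d["color"]
H=np.array([.6407,-.1284]);K=np.array([.568,-.2348]);v=K-H
phi=np.degrees(np.arctan2(v[1],v[0]));print("bar",phi,np.linalg.norm(v))
s=read_state();T=s["tcp_rot"];k=H+.125*v/np.linalg.norm(v)
dw=np.r_[k,.096+.06]-s["position"];print("knob",k,"world",dw)
ya=np.degrees(np.arctan2(T[1,1],T[0,1]));print("tool y at",ya,"turn tool z rad",-np.radians(phi+90-ya), "shift in tool",T.T@dw*1000)
E
```

```text
(np.float64(-78.9423873475426), np.float64(0.2003074557955632))
(np.float64(-78.36064484278145), np.float64(0.199473687822451))
(np.float64(-78.49794019952681), np.float64(0.12598808317589927))
(np.float64(-77.3087969953573), np.float64(0.12377129378149739))
ball [ 0.65349957 -0.29735445  0.06      ]
bar -124.34365009136064 0.1288652396885988
knob [ 0.5701806  -0.23160859] world [ 0.36481868  0.35865486 -0.08854835]
tool y at -70.82086086301987 turn tool z rad -0.636647429909395 shift in tool [ 462.39592278 -218.89305011   88.55861688]
```

```bash
python3 -m jog '46 -22 2 0 0 0 50; 46 -22 2 0 0 0 50; 46 -22 2 0 0 0 50; 46 -22 2 0 0 0 50; 46 -22 2 0 0 0 50; 46 -22 2 0 0 0 50; 46 -22 2 0 0 0 50; 46 -22 2 0 0 0 50; 46 -22 2 0 0 0 50; 46 -22 2 0 0 0 50; 0 0 0 0 0 -0.16 50; 0 0 0 0 0 -0.16 50' && python3 -m jog '0 0 20 0 0 -0.16 50; 0 0 20 0 0 -0.16 50; 0 0 0 0 0 0 50; 0 0 0 0 0 0 50'
python3 - <<'E'
from h import *
s=read_state();T=s["tcp_rot"];dw=np.array([.5695,-.233,.095])-s["position"]
print(T.T@dw*1000,np.degrees(np.arctan2(T[1,1],T[0,1])),s["joint_positions"],s["time_s"])
E
```

```text
time_s: 2.9
position: [0.5682, -0.2303, 0.2244]
tcp_rot: [[0.789, 0.615, -0.0], [0.615, -0.789, -0.0], [-0.0, -0.0, -1.0]]
force: [-0.0, 0.5, 0.1]
opening: 0.573
grasp_force: 0.0
time_s: 3.4
position: [0.568, -0.2316, 0.1852]
tcp_rot: [[0.563, 0.826, 0.001], [0.826, -0.563, -0.001], [0.0, 0.001, -1.0]]
force: [0.7, -0.0, -0.5]
opening: 0.576
grasp_force: 0.0
[-0.31025405  1.91042604 90.16501647] -34.27779103708669 [-3.26109625e+01  3.33324983e+01  8.71126403e+01  3.57025145e-03
  5.94919903e+01  1.66501511e+00] 3.4
```

```bash
python3 -m jog '0 2 22 0 0 0 50; 0 0 22 0 0 0 50; 0 0 22 0 0 0 50; 0 0 22 0 0 0 50; 0 0 0 0 0 0 22; 0 0 0 0 0 0 22; 0 0 0 0 0 0 22; 0 0 0 0 0 0 22'
python3 - <<'E'
from h import *
D,o=look({"full_keeper_knob":[.57,-.236]});print(o)
b=np.hstack([cv2.resize(D["scene"]["color"][160:250,160:260],(400,360),interpolation=3),cv2.resize(D["top"]["color"][105:185,240:330],(400,360),interpolation=3)])
cv2.imwrite("pics/c2.png",b[:,:,::-1])
E
```

```text
time_s: 4.4
position: [0.5697, -0.2327, 0.0976]
tcp_rot: [[0.561, 0.828, 0.002], [0.828, -0.561, -0.001], [0.0, 0.002, -1.0]]
force: [0.5, -0.2, 0.7]
opening: 0.271
grasp_force: 0.0
{'full_keeper_knob': (None, {'scene': array([ 0.5638, -0.2366,  0.1006])})}
```

View pics/c2.png

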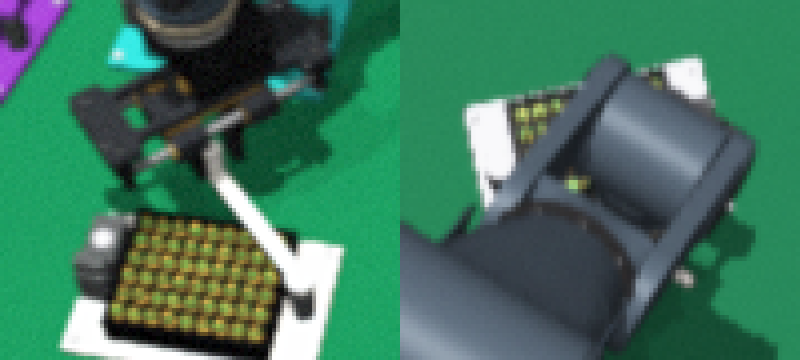

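The scene half of the crop shows the knob between the fingers at crop (212,155). I'll swing the bar along its arc with the fingers as a loose cage.

```bash
python3 -m jog '0 0 0 0 0 0 0; 0 0 0 0 0 0 0; 0 0 0 0 0 0 0' && python3 -m jog '0 0 0 0 0 0 22; 0 0 0 0 0 0 22; 0.6 12.5 0 0 0 -0.1 22; 0.6 12.5 0 0 0 -0.1 22; 0.6 12.5 0 0 0 -0.1 22; 0.6 12.5 0 0 0 -0.1 22; 0.6 12.5 0 0 0 -0.1 22; 0.6 12.5 0 0 0 -0.1 22; 0 0 0 0 0 0 22; 0 0 0 0 0 0 22'
python3 - <<'E'
from h import *
H=np.array([.6407,-.1284])
s=read_state();v=s["position"][:2]-H;print(np.degrees(np.arctan2(v[1],v[0])),np.linalg.norm(v),s["force"],s["tcp_rot"][:,1],s["time_s"])
D,o=look({"full_keeper_hinge":[.64,-.128]});print(o)
b=cv2.resize(D["scene"]["color"][165:255,160:260],(600,540),interpolation=3)
cv2.imwrite("pics/c3.png",b[:,:,::-1])
E
```

```text
time_s: 4.97
position: [0.5693, -0.2326, 0.0966]
tcp_rot: [[0.561, 0.828, 0.0], [0.828, -0.561, -0.0], [-0.0, 0.0, -1.0]]
force: [-0.1, -0.8, 0.5]
opening: 0.175
grasp_force: 30.0
time_s: 6.22
position: [0.6393, -0.2539, 0.0962]
tcp_rot: [[-0.003, 1.0, -0.001], [1.0, 0.003, 0.001], [0.001, -0.001, -1.0]]
force: [-1.2, -0.5, 0.6]
opening: 0.252
grasp_force: 0.0
-90.64240263788523 0.1254727412176259 [-1.1821175  -0.4804522   0.63528505] [ 0.99999574  0.00270919 -0.00108192] 6.225
{'full_keeper_hinge': (None, {'scene': array([ 0.6426, -0.1254,  0.0605])})}
```

View pics/c3.png

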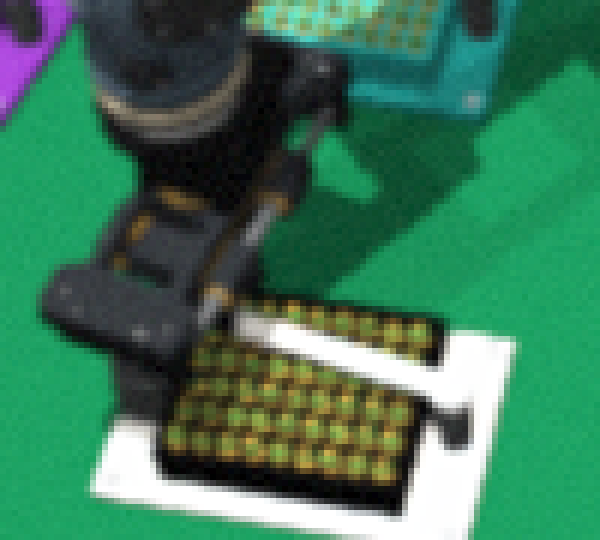

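The bar has swung across the tray to crop (260,325)–(470,390), with the knob still in the cage. About 0.2 rad is left.

```bash
for i in 1; do python3 -m jog '0.1 5 0 0 0 -0.04 22; 0.1 5 0 0 0 -0.04 22; 0.1 5 0 0 0 -0.04 22; 0 0 0 0 0 0 22' | egrep 'posi|force'; done; echo; python3 -m jog '0.1 4 0 0 0 -0.03 22; 0.1 4 0 0 0 -0.03 22; 0 0 0 0 0 0 22; 0 0 0 0 0 0 22'
```

```text
position: [0.6565, -0.2533, 0.0967]
force: [1.4, -0.5, 0.2]
grasp_force: 0.6

time_s: 7.42
position: [0.6627, -0.2519, 0.0964]
tcp_rot: [[-0.183, 0.983, -0.0], [0.983, 0.183, 0.0], [0.0, -0.0, -1.0]]
force: [-1.0, -0.3, -0.4]
opening: 0.252
grasp_force: 0.0
```

```bash
python3 -m jog '0 2 0 0 0 -0.01 22; 0 2 0 0 0 -0.01 22; 0 0 0 0 0 0 22' | egrep 'posi|force'; python3 -m jog '0 2 0 0 0 0 22; 0 0 0 0 0 0 22' | egrep 'posi|force';  python3 -m jog '0 2 0 0 0 0 22; 0 0 0 0 0 0 22' | egrep 'posi|force'
```

```text
position: [0.6657, -0.2513, 0.0964]
force: [-4.4, -0.5, 1.9]
grasp_force: 1.9
position: [0.6659, -0.2512, 0.0963]
force: [-7.4, -1.6, 3.1]
grasp_force: 4.0
position: [0.6661, -0.2512, 0.0962]
force: [-11.7, -3.0, 5.8]
grasp_force: 5.9
```

It stalled at about -77° with 12 N, well past the ball, so it is at the stop. I'll back off, lift clear and check.

```bash
python3 -m jog '0 2 0 0 0 0 22; 0 0 0 0 0 0 22' | egrep 'posi|force'; python3 -m jog '0 -8 0 0 0 0 40; 0 0 0 0 0 0 40; 0 0 0 0 0 0 40; 0 0 -15 0 0 0 40; 0 0 -30 0 0 0 40; 0 0 -40 0 0 0 40; 0 0 -40 0 0 0 40' | egrep 'posi|force'; python3 -m jog '-50 -10 0 0 0 0 60; -50 -10 0 0 0 0 60; -50 -10 0 0 0 0 60; -50 -10 0 0 0 0 60; -50 -10 0 0 0 0 60;-50 -10 0 0 0 0 60; 0 0 0 0 0 0 60; 0 0 0 0 0 0 60'
python3 - <<'E'
from h import *
D,o=look({"full_keeper_knob":[.667,-.252],"full_keeper_hinge":[.64,-.128]});print(o)
k,h=[o[n][0] for n in o]
if k is not None and h is not None: v=k-h;print(np.degrees(np.arctan2(v[1],v[0])))
b=np.hstack([cv2.resize(D["scene"]["color"][180:270,160:260],(400,360),interpolation=3),cv2.resize(D["top"]["color"][105:185,240:330],(400,360),interpolation=3)])
cv2.imwrite("pics/c4.png",b[:,:,::-1])
E
```

```text
position: [0.6662, -0.2511, 0.0961]
force: [-14.9, -4.1, 6.4]
grasp_force: 8.0
position: [0.6654, -0.2514, 0.2238]
force: [0.2, -0.3, -0.6]
grasp_force: 0.0
time_s: 10.42
position: [0.667, -0.5569, 0.2218]
tcp_rot: [[-0.203, 0.979, 0.0], [0.979, 0.203, 0.001], [0.001, 0.001, -1.0]]
force: [-0.4, 0.4, 0.0]
opening: 0.69
grasp_force: 0.0
{'full_keeper_knob': (array([ 0.65889653, -0.24936593,  0.10532498]), {'scene': array([ 0.6561, -0.2519,  0.0999]), 'top': array([ 0.6615, -0.2499,  0.095 ])}), 'full_keeper_hinge': (array([ 0.64131122, -0.12725378,  0.0598437 ]), {'scene': array([ 0.6407, -0.1272,  0.0589]), 'top': array([ 0.6405, -0.1275,  0.0636])})}
-81.80520285293548
```

View pics/c4.png

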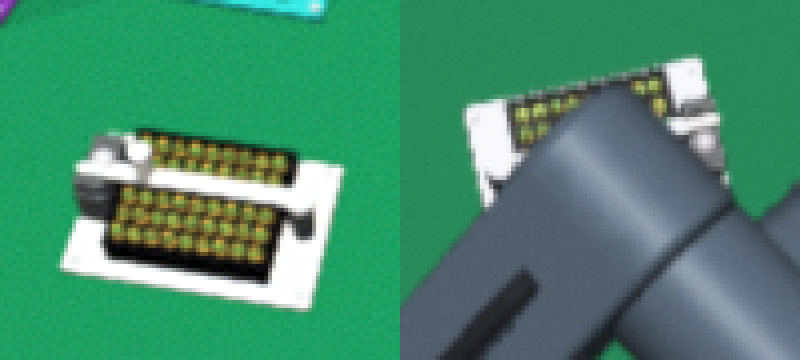

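The bar lies across the tray into the catch, and in the top half the ball at crop (705,145) shows on the open side of the bar. The arm hides part of the top view, so I'll clear it and measure the angle properly.

```bash
python3 -m jog '-10 -55 0 0 0 0 60; -10 -55 0 0 0 0 60; -10 -55 0 0 0 0 60; -10 -55 0 0 0 0 60; -10 -55 0 0 0 0 60; 0 0 0 0 0 0 60; 0 0 0 0 0 0 60'|head -2
python3 - <<'E'
from h import *
for i in range(4):
    D,o=look({"full_keeper_knob":[.667,-.252],"full_keeper_hinge":[.64,-.128]})
    k,h=[o[n][0] for n in o]
    print(np.round(k,4),np.round(h,4),{c:np.round(a,4).tolist() for c,a in o["full_keeper_knob"][1].items()})
b=np.hstack([cv2.resize(D["scene"]["color"][190:240,170:245],(400,300),interpolation=3),cv2.resize(D["top"]["color"][115:169,250:322],(400,300),interpolation=3)])
cv2.imwrite("pics/c5.png",b[:,:,::-1])
E
```

```text
time_s: 11.6
position: [0.4081, -0.6619, 0.222]
[ 0.6596 -0.2488  0.1007] [ 0.6417 -0.1292  0.0626] {'scene': [0.6581, -0.2502, 0.0978], 'top': [0.6606, -0.249, 0.0967]}
[ 0.6577 -0.2478  0.1005] [ 0.6387 -0.1275  0.0562] {'scene': [0.6586, -0.251, 0.1001], 'top': [0.6576, -0.2463, 0.0973]}
[ 0.6606 -0.2459  0.1045] [ 0.6373 -0.1314  0.0625] {'scene': [0.6575, -0.2496, 0.0981], 'top': [0.6627, -0.246, 0.0952]}
[ 0.6591 -0.249   0.1063] [ 0.6397 -0.1306  0.0605] {'scene': [0.6558, -0.2536, 0.099], 'top': [0.6614, -0.2488, 0.0958]}
```

View pics/c5.png

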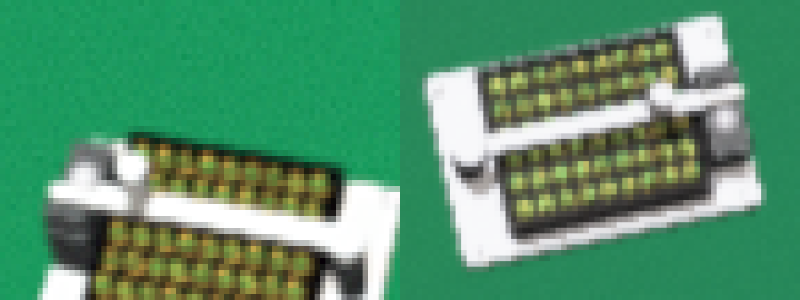

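```bash
python3 - <<'E'
from h import *
D={c:capture(c) for c in("scene","top")}
def pr(c,X):
    d=D[c];p=d["camera_matrix"]@(d["R"]@np.array(X)+d["t"]);return np.round(p[:2]/p[2],1)
H=np.array([.6405,-.129])
for a in(-76,-78,-80,-82,-84):
    u=np.array([np.cos(np.radians(a)),np.sin(np.radians(a))])
    print(a,[pr(c,[*(H+.125*u),.094]) for c in D],"tip top",pr("top",[*(H+.178*u),.062]),"hinge",pr("top",[*H,.062]), "tip scene",pr("scene",[*(H+.178*u),.062]))
# bar edge direction in top image: bright pixels along bar columns over the tray
g=cv2.cvtColor(D["top"]["color"],cv2.COLOR_RGB2GRAY).astype(float)
pts=[]
for u in range(270,292):
    c=g[120:152,u]; v=np.arange(120,152); 
    w=np.where(c>185,c-150,0); m=(v>128)&(v<146); w=w*m
    if w.sum(): pts.append((u,(v*w).sum()/w.sum(),int((w>0).sum())))
P=np.array(pts);print(P.round(1).tolist());f=np.polyfit(P[:,0],P[:,1],1);print("slope",f)
Ki=np.linalg.inv(D["top"]["camera_matrix"]);R,t=D["top"]["R"],np.array(D["top"]["t"])
def bp(u,v,z):
    r=R.T@Ki@[u,v,1];o=-R.T@t;return o+r*(z-o[2])/r[2]
w=bp(290,np.polyval(f,290),.062)-bp(270,np.polyval(f,270),.062);print(np.degrees(np.arctan2(w[1],w[0])))
E
```

```text
-76 [array([192.9, 220. ]), array([295.8, 129.1])] tip top [309.7 127.7] hinge [261.3 140. ] tip scene [178.  223.5]
-78 [array([193.3, 218.8]), array([296.1, 130.3])] tip top [310.2 129.4] hinge [261.3 140. ] tip scene [178.6 221.9]
-80 [array([193.7, 217.7]), array([296.4, 131.5])] tip top [310.5 131. ] hinge [261.3 140. ] tip scene [179.2 220.2]
-82 [array([194.2, 216.5]), array([296.6, 132.7])] tip top [310.8 132.7] hinge [261.3 140. ] tip scene [179.9 218.6]
-84 [array([194.7, 215.4]), array([296.8, 133.9])] tip top [311.1 134.4] hinge [261.3 140. ] tip scene [180.7 217. ]
[[270.0, 139.4, 4.0], [271.0, 139.3, 4.0], [272.0, 138.7, 4.0], [273.0, 138.5, 4.0], [274.0, 138.4, 4.0], [275.0, 137.7, 5.0], [276.0, 138.3, 4.0], [277.0, 137.6, 4.0], [278.0, 137.5, 4.0], [279.0, 137.4, 4.0], [280.0, 137.4, 4.0], [281.0, 137.3, 4.0], [282.0, 137.6, 5.0], [283.0, 136.4, 4.0], [284.0, 136.4, 4.0], [285.0, 136.4, 4.0], [286.0, 136.0, 3.0], [287.0, 135.5, 4.0], [288.0, 135.4, 4.0], [289.0, 135.4, 4.0], [290.0, 135.3, 4.0], [291.0, 134.7, 4.0]]
slope [ -0.20578125 194.84805189]
-78.64471153018104
```

The bar's slope gives -78.6°, parallel to the plate's -78.5°, so it is shut. When I released it the front finger may have nudged it, and there is plenty of time. I'll press it home once more and release without any sideways motion.

```bash
python3 -m jog '35 33.3 0 0 0 0 40; 35 33.3 0 0 0 0 40; 35 33.3 0 0 0 0 40; 35 33.3 0 0 0 0 40; 35 33.3 0 0 0 0 40; 35 33.3 0 0 0 0 40; 35 33.3 0 0 0 0 40; 35 33.3 0 0 0 0 40; 35 33.3 0 0 0 0 40; 35 33.3 0 0 0 0 40; 0 0 0 0 0 0 40; 0 0 0 0 0 0 40'
python3 - <<'E'
from h import *
s=read_state();print(s["tcp_rot"].T@(np.array([.6635,-.252,.0965])-s["position"])*1000)
E
```

```text
time_s: 14.4
position: [0.6627, -0.2521, 0.2215]
tcp_rot: [[-0.203, 0.979, -0.0], [0.979, 0.203, -0.001], [-0.001, -0.0, -1.0]]
force: [0.7, -0.2, 0.4]
opening: 0.461
grasp_force: 0.0
[4.31869097e-02 8.34670733e-01 1.25035782e+02]
```

```bash
python3 -m jog '0 0 40 0 0 0 40; 0 0 40 0 0 0 40; 0 0 30 0 0 0 40; 0 0 15 0 0 0 40; 0 0 0 0 0 0 22; 0 0 0 0 0 0 22; 0 0 0 0 0 0 22'|egrep 'posi|force|open'; python3 -m jog '0 2 0 0 0 0 22; 0 2 0 0 0 0 22; 0 2 0 0 0 0 22; 0 0 0 0 0 0 22; 0 0 0 0 0 0 22'|egrep 'posi|force|open'; python3 -m jog '0 2 0 0 0 0 22; 0 2 0 0 0 0 22; 0 0 0 0 0 0 22; 0 0 0 0 0 0 22'|egrep 'posi|force|open'
```

```text
position: [0.6637, -0.2526, 0.0983]
force: [-1.0, 1.2, -0.1]
opening: 0.271
grasp_force: 0.0
position: [0.666, -0.2515, 0.0972]
force: [-6.9, -2.4, 6.6]
opening: 0.251
grasp_force: 4.0
position: [0.6663, -0.2514, 0.097]
force: [-15.3, -4.5, 9.0]
opening: 0.253
grasp_force: 7.8
```

It stalls at the same point as before, so it is home on the stop. Now open, lift straight up and clear.

```bash
python3 -m jog '0 0 0 0 0 0 46; 0 0 0 0 0 0 46; 0 0 0 0 0 0 46; 0 -4 0 0 0 0 46; 0 0 -20 0 0 0 46; 0 0 -40 0 0 0 46; 0 0 -40 0 0 0 46; 0 0 -20 0 0 0 46'|egrep 'posi|force|open'; python3 -m jog '-35 -33 0 0 0 0 46; -35 -33 0 0 0 0 46; -35 -33 0 0 0 0 46; -35 -33 0 0 0 0 46; -35 -33 0 0 0 0 46; -35 -33 0 0 0 0 46; -35 -33 0 0 0 0 46; -35 -33 0 0 0 0 46; -35 -33 0 0 0 0 46; -35 -33 0 0 0 0 46; 0 0 0 0 0 0 46; 0 0 0 0 0 0 46'|egrep 'time|posi|force|open'
python3 - <<'E'
from h import *
for i in range(3):
    D,o=look({"full_keeper_knob":[.663,-.252],"full_keeper_hinge":[.64,-.128]})
    print([np.round(v[0],4) for v in o.values()])
g=cv2.cvtColor(D["top"]["color"],cv2.COLOR_RGB2GRAY).astype(float);P=[];v=np.arange(129,146)
for u in range(270,292):
    c=g[129:146,u];w=np.where(c>185,c-150,0)
    if w.sum():P.append((u,(v*w).sum()/w.sum()))
P=np.array(P);print(np.polyfit(P[:,0],P[:,1],1))
cv2.imwrite("pics/c6.png",cv2.resize(D["top"]["color"][100:210,140:330],(760,440),interpolation=3)[:,:,::-1])
E
```

```text
position: [0.6703, -0.2514, 0.2214]
force: [0.1, -1.1, 0.3]
opening: 0.527
grasp_force: 0.0
time_s: 18.9
position: [0.4167, -0.6601, 0.2174]
force: [0.2, -0.1, -0.4]
opening: 0.53
grasp_force: 0.0
[array([ 0.6587, -0.2476,  0.1061]), array([ 0.6401, -0.1302,  0.0559])]
[array([ 0.6596, -0.2502,  0.1045]), array([ 0.6404, -0.1293,  0.0579])]
[array([ 0.6576, -0.2474,  0.102 ]), array([ 0.6399, -0.1306,  0.0561])]
[ -0.20467361 194.52941501]
```

View pics/c6.png

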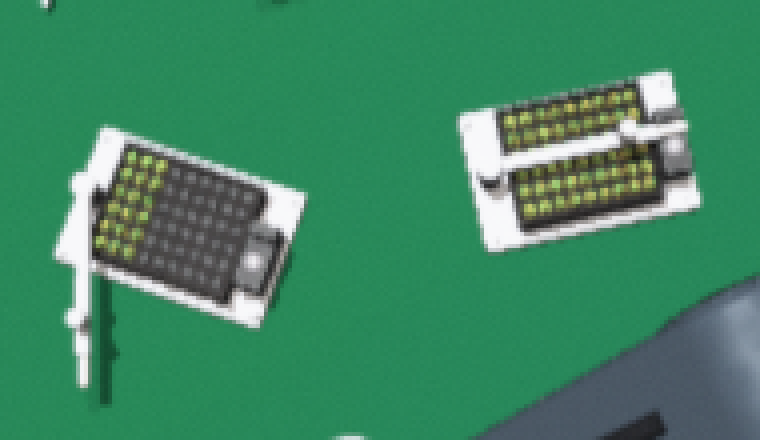

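The full tray's bar lies across the tray at (490,160)–(685,125), parallel to the plate and past the ball against the stop block. Its slope is unchanged by the second press, so it stays home by itself. The half tray's bar still stands open at (80,185)–(83,385). The arm is clear.

```bash
python3 -c "
from rig import *
print(hand_in())"
```

```text
the job is handed in; nothing more can be done
None
```

The full tray's keeper bar is shut over the ball and home against its stop, the part-filled tray's bar is still open, and the job is handed in at about 19 s.

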